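# Make up two plumbing kits from storeroom stock

## Task

Make up the two job kits from the stock on the bench: the carton of screws, the white coupling and the blue-lever valve go in the red tray, and the grey coupling and the red-lever valve go in the black tray. Set each piece upright on its own painted outline on the tray floor, couplings on the rings, the carton on the wide rectangle and the valves on the narrow rectangles, lined up with the rectangle (either way round). Leave the spare orange coupling, yellow-lever valve and tin where they are.

Things in the scene. Friction and masses are not known exactly. Their poses are not given: they have to be found in the camera images.
- carton: Small stiff carton of screws, white with green lower half and green band on top, 56 mm long (its x axis), 40 mm wide (y), 32 mm high, about 200 g. Origin at the centre of its underside, z up.
- white_coupling: White plastic pipe coupling: a plain tube standing on end, 44 mm across, 50 mm tall, 36 mm bore, a thin ridge of 45.6 mm round its middle, about 60 g. Origin at the centre of its underside, z up along the tube.
- blue_valve: Brass ball valve lying flat, blue lever on top: body 64 mm long (x axis), 28 mm wide (y), 28 mm high, flat sides, about 250 g; grip it across y. The lever, a flat bar 13 mm wide, runs along x from 11 mm behind the middle to 41 mm ahead, top at 39 mm (a nut to 42 mm). Origin: centre of the body's underside, z up.
- grey_coupling: Dark grey plastic pipe coupling: a plain tube standing on end, 44 mm across, 50 mm tall, 36 mm bore, a thin ridge of 45.6 mm round its middle, about 60 g. Origin at the centre of its underside, z up along the tube.
- red_valve: Brass ball valve lying flat, red lever on top: body 64 mm long (x axis), 28 mm wide (y), 28 mm high, flat sides, about 250 g; grip it across y. The lever, a flat bar 13 mm wide, runs along x from 11 mm behind the middle to 41 mm ahead, top at 39 mm (a nut to 42 mm). Origin: centre of the body's underside, z up.
- orange_coupling: Orange plastic pipe coupling: a plain tube standing on end, 44 mm across, 50 mm tall, 36 mm bore, a thin ridge of 45.6 mm round its middle, about 60 g. Origin at the centre of its underside, z up along the tube. Spare stock, to be left alone.
- yellow_valve: Brass ball valve lying flat, yellow lever on top: body 64 mm long (x axis), 28 mm wide (y), 28 mm high, flat sides, about 250 g; grip it across y. The lever, a flat bar 13 mm wide, runs along x from 11 mm behind the middle to 41 mm ahead, top at 39 mm (a nut to 42 mm). Origin: centre of the body's underside, z up. Spare stock, to be left alone.
- tin: Round tin with white label and green lid, 49 mm across, 50 mm tall, about 250 g. Origin at the centre of its underside. Spare stock, to be left alone.
- red_tray: Red shallow kit tray, fixed: 260 mm long (x axis), 120 mm wide (y), walls 4 mm thick and 18.5 mm high, floor top 4 mm up. Origin: centre of its underside, z up. White outlines centred on the floor at y = 0: wide rectangle (carton) at x = -80 mm, ring (coupling) at x = 0, narrow rectangle (valve) at x = +80 mm; both rectangles' long sides run across the tray, along y.
- black_tray: Black shallow kit tray, fixed: 260 mm long (x axis), 120 mm wide (y), walls 4 mm thick and 18.5 mm high, floor top 4 mm up. Origin: centre of its underside, z up. White outlines centred on the floor at y = 0: narrow rectangle (valve) at x = -60 mm, ring (coupling) at x = +60 mm; the rectangle's long sides run across the tray, along y.
Not all that is in view belongs to the job. Leave any pink or purple look-alike of the white_coupling alone. What is shaped like the blue_valve but purple is not meant.

How it is judged (in metres and radians):
At the end, for the whole second after the job is handed in: Each kit piece in its named tray, centred within 12 mm (along and across the tray) of its own outline, flat on the floor (tilt under 0.15 rad), carton and valves within 0.3 rad of their rectangles either way round; all released and at rest; the three spares within 30 mm of their starts (x of carton in the frame of red_tray between -0.092 and -0.068 m and y of carton in the frame of red_tray between -0.012 and 0.012 m and z of carton in the frame of red_tray between 0.001 and 0.01 m and angle between each of carton, white_coupling, blue_valve, red_valve, grey_coupling's own z axis and vertical below 0.15 rad and linear speed of each of carton, white_coupling, blue_valve, red_valve, grey_coupling below 0.02 m/s and angular speed of each of carton, white_coupling, blue_valve, red_valve, grey_coupling below 0.2 rad/s and angle between the x axis of each of carton, blue_valve and the y axis of red_tray, either way round below 0.3 rad and x of white_coupling in the frame of red_tray between -0.012 and 0.012 m and y of white_coupling in the frame of red_tray between -0.012 and 0.012 m and z of white_coupling in the frame of red_tray between 0.001 and 0.01 m and x of blue_valve in the frame of red_tray between 0.068 and 0.092 m and y of blue_valve in the frame of red_tray between -0.012 and 0.012 m and z of blue_valve in the frame of red_tray between 0.001 and 0.01 m and x of red_valve in the frame of black_tray between -0.072 and -0.048 m and y of red_valve in the frame of black_tray between -0.012 and 0.012 m and z of red_valve in the frame of black_tray between 0.001 and 0.01 m and angle between the x axis of red_valve and the y axis of black_tray, either way round below 0.3 rad and x of grey_coupling in the frame of black_tray between 0.048 and 0.072 m and y of grey_coupling in the frame of black_tray between -0.012 and 0.012 m and z of grey_coupling in the frame of black_tray between 0.001 and 0.01 m and distance of each of orange_coupling, yellow_valve, tin from where it was at the start of the episode below 0.03 m); the robot touches nothing.
It fails at once if a spare fitting (orange coupling, yellow-lever valve or tin) is shifted by more than 30 mm or tipped (distance of any of orange_coupling, yellow_valve, tin from where it was at the start of the episode above 0.03 m or angle between any of orange_coupling, yellow_valve, tin's own z axis and vertical above 0.5 rad).
It also fails if it takes over 120 s, if anything falls off the work surface, if the arm or the gripper's body presses on something with over 40 N, if the wrist force passes 120 N, or if a joint passes its speed limit or range.

## Robot

A 6-joint arm with a two-finger parallel gripper is mounted at the origin on the work surface. World frame = base frame: x ahead of the robot, y to its left, z up, the work surface at z = 0. Lengths are in mm, angles in degrees, forces in N, time in s.
With the tool pointing down it reaches from about 300 to 850 mm from the base axis. Payload 4.2 kg.
Tool frame: the origin (TCP) lies midway between the tips of the shut fingers; the grasp point (between the pads) lies 19 mm behind it; z points along the fingers, y is the line along which they close (so a half turn about z gives the same grasp; the last joint's range is limited). The gripper opens to 91 mm and grips with 3 to 60 N. Pads are 32 mm wide; open, the fingers measure 118 mm over their backs; the gripper's body (76 mm by 178 mm) begins 60 mm behind the grasp point.
Start: joints at [-65.489, 18.312, 89.639, -0, 72.044, -1.146], TCP at [248.971, -518.321, 213.976] pointing down, gripper open.
Joint ranges: [-177.97, 177.97], [-48.28, 115.42], [12.27, 149.76], [-77.06, 257.06], [2.81, 150.46], [-146.56, 146.56]. Speed limits (degrees/s): [147.25, 147.25, 180, 180, 180, 180].

## Interface

Orientations are given as [roll, pitch, yaw] about the fixed x, y, z axes, in that order (R = Rz(yaw) Ry(pitch) Rx(roll)).
In Python, from workcell import env gives the robot as it stands.
- The arm moves only by the shell command python3 -m jog 'ROWS' [FORCE]. ROWS is a JSON object of lists of equal length, an entry for each row: "jaw": the finger opening in mm, from 0 to 91.2; "slide": the shift along the tool's x, y, z in units of 30 mm (1.0 is 30 mm), a list of three; "spin": the turn about the tool's z in units of 8 degrees (1.0 is 8 degrees). In form: {"jaw": [jaw, ...], "slide": [[dx, dy, dz], ...], "spin": [spin, ...]}. A call has 1 to 10 rows; each row shifts and turns the commanded pose from where the row before left it, along the tool's axes as they then stand; what a row does not reach is not made up. A row lasts 1/10 s, in which the tool goes at most 50 mm and 8.59 degrees, less where a joint would pass 70% of its speed; a pose out of reach is approached as far as the arm can. A call is refused whole if a number of a shift passes 1 or a number of a turn 1, either way. A call with a gripper value outside its range is refused whole. The fingers move at their own pace and stop on an object; FORCE is the grip in N (left out, the last holds). Time passes only in rows, so rows that do not move let the fingers close. It gives the time, the measured TCP pose, the force, the opening and the grip force at its end, in the units of the state.
- env.state(): the state, without advancing time (a new reading comes with each control period).
- env.grab_frame(name): name is "scene" or "top" or "wrist"; returns the picture (480x640x3 uint8, red, green, blue); there is no depth.
- env.camera_model(name): a dict with "fx", "fy", "cx", "cy" (pixels), "D" ([k1, k2, p1, p2, k3] as OpenCV has them; the pictures are not rectified), "camera_from_world" (4x4, takes a point from world to camera coordinates). Camera axes: x right, y up, looking along -z (the intrinsics and any distortion apply to the point x, -y, -z); pixel columns grow to the right and rows downward; lengths in mm; the calibration is good to about 2 mm. A picture is of the moment at which its call begins: read the wrist's pose just before it. camera_model takes no time and is no camera call; for the wrist camera it gives the pose at the moment of the call.
- env.job_done(): hands the job in; it is judged then, once.
The state is a dict: "time_s": time; "qpos": joint angles; "qvel": joint speeds; "effort": joint torques, N m; "ee_pos": TCP position; "ee_rot": TCP orientation; "force": force on the tool from outside, world axes, zero at the start; "torque": the same for the moment, N m; "gripper_width": finger opening in mm; "gripper_force": force on a finger pad.
Only numpy, scipy, OpenCV 4.12 (cv2) and the standard library are available. Lean on these libraries where they do the work, as an engineer would, in place of code of your own. Each camera call takes 0.05 s, during which the arm holds its last target. There are 200 camera calls.

## Working session

There is one attempt and no reset: what is moved stays moved. The work goes in short steps, Python scripts to look and compute and a shell command to move; the robot and the scene stay as the last step left them, time stands still between calls to the robot, and variables do not carry over. Pictures are saved under pics/ and viewed, at most 14 in all, crops included, and the job is handed in when it is done.

```bash
ls; mkdir -p pics; python3 - <<'E'
from workcell import env
import cv2
for n in ("top","scene"):
    cv2.imwrite(f"pics/{n}0.png",env.grab_frame(n)[:,:,::-1])
    m=env.camera_model(n);print(n,m)
s=env.state();print(s)
print(env.camera_model("wrist"))
E
```

```text
pics
top {'fx': 523.9010437115942, 'fy': 523.9010437115942, 'cx': 323.6026627448916, 'cy': 230.30344343567452, 'D': array([0.05024526, 0.        , 0.        , 0.        , 0.        ]), 'camera_from_world': array([[-2.60089096e-02, -9.99659616e-01, -2.04685741e-03,
        -8.20468050e+00],
       [ 9.82368553e-01, -2.59381323e-02,  1.85146537e-01,
        -5.06705273e+02],
       [-1.85136608e-01,  2.80469119e-03,  9.82708792e-01,
        -9.81682165e+02],
       [ 0.00000000e+00,  0.00000000e+00,  0.00000000e+00,
         1.00000000e+00]])}
scene {'fx': 558.1111334934453, 'fy': 558.1111334934453, 'cx': 317.1794974210817, 'cy': 234.8243661922938, 'D': array([-0.04810238,  0.        ,  0.        ,  0.        ,  0.        ]), 'camera_from_world': array([[-4.22380220e-01,  9.06383497e-01, -7.99414546e-03,
         2.15436445e+02],
       [-5.06667750e-01, -2.28778922e-01,  8.31232817e-01,
         2.35390228e+02],
       [ 7.51586815e-01,  3.55146676e-01,  5.55866978e-01,
        -1.49442736e+03],
       [ 0.00000000e+00,  0.00000000e+00,  0.00000000e+00,
         1.00000000e+00]])}
{'t
[... 520 characters left out ...]
0.0914072 , -0.04367754, -0.2675069 ]), 'torque': array([-0.05693068,  0.02652368, -0.02992532]), 'gripper_force': 0.0, 'gripper_width': 91.1663260663175}
{'fx': 379.50144712609347, 'fy': 379.50144712609347, 'cx': 329.0283151507987, 'cy': 238.96902874559086, 'D': array([-0.04618243,  0.        ,  0.        ,  0.        ,  0.        ]), 'camera_from_world': array([[ 4.32035359e-01, -9.01856196e-01, -9.22248481e-04,
        -5.74290501e+02],
       [ 8.71520335e-01,  4.17765489e-01, -2.56757281e-01,
         2.82237946e+01],
       [ 2.31943429e-01,  1.10124466e-01,  9.66475477e-01,
        -3.90258999e+02],
       [ 0.00000000e+00,  0.00000000e+00,  0.00000000e+00,
         1.00000000e+00]])}
```

View pics/top0.png

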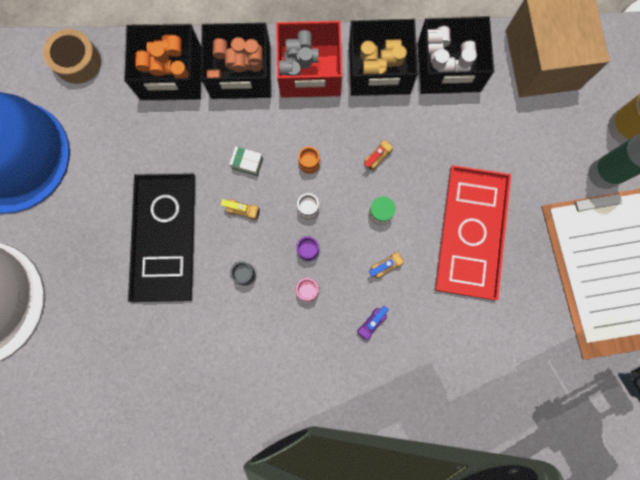

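View pics/scene0.png

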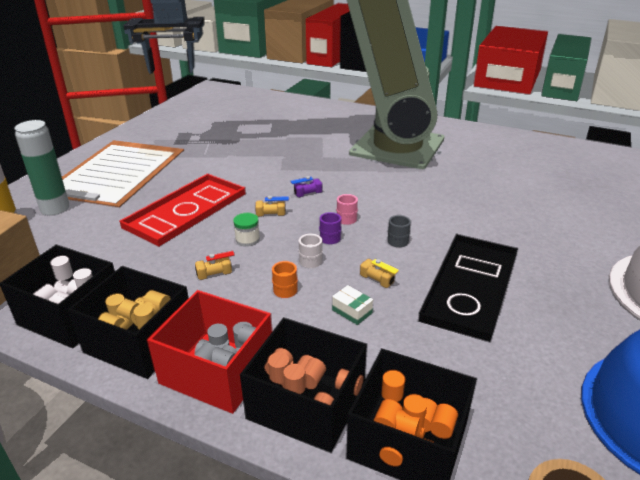

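```bash
cat > h.py <<'E'
import numpy as np, cv2
from workcell import env
def ray(m,uv):
    K=np.array([[m["fx"],0,m["cx"]],[0,m["fy"],m["cy"]],[0,0,1]])
    p=cv2.undistortPoints(np.array(uv,float).reshape(-1,1,2),K,np.array(m["D"])).reshape(-1,2)
    T=m["camera_from_world"];R=T[:3,:3];c=-R.T@T[:3,3]
    d=np.c_[p[:,0],-p[:,1],-np.ones(len(p))]@R
    return c,d/np.linalg.norm(d,axis=1)[:,None]
def plane(m,uv,z):
    c,d=ray(m,uv); return c+d*((z-c[2])/d[:,2])[:,None]
def tri(m1,uv1,m2,uv2):
    (c1,d1),(c2,d2)=ray(m1,uv1),ray(m2,uv2); d1,d2=d1[0],d2[0]
    s=np.linalg.lstsq(np.c_[d1,-d2],c2-c1,rcond=None)[0]
    a,b=c1+s[0]*d1,c2+s[1]*d2; return (a+b)/2,np.linalg.norm(a-b)
def hsv(img): return cv2.cvtColor(img,cv2.COLOR_RGB2HSV)
RNG={"red":[(0,150,60),(8,255,255)],"orange":[(8,190,120),(13,255,255)],"brass":[(14,110,90),(24,255,255)],
"yellow":[(25,150,120),(33,255,255)],"green":[(55,100,40),(85,255,255)],"blue":[(100,120,80),(120,255,255)],
"purple":[(125,100,50),(150,255,255)],"pink":[(155,40,120),(176,200,255)],"white":[(0,0,200),(180,40,255)],"dark":[(0,0,0),(180,120,75)]}
def mask(img,*names): 
    h=hsv(img);return sum(cv2.inRange(h,*map(np.array,RNG[n])) for n in names)
def blobs(mk,roi=None,amin=30):
    if roi is not None:
        k=np.zeros_like(mk);x0,y0,x1,y1=roi;k[y0:y1,x0:x1]=mk[y0:y1,x0:x1];mk=k
    n,l,s,c=cv2.connectedComponentsWithStats(mk,connectivity=8)
    return [(c[i].round(1),s[i]) for i in range(1,n) if s[i][4]>=amin]
E
python3 - <<'E'
from h import *
I={n:cv2.imread(f"pics/{n}0.png")[:,:,::-1].copy() for n in("top","scene")}
cv2.imwrite("pics/crop0.png",cv2.resize(I["top"][130:345,215:415],None,fx=2.75,fy=2.75,interpolation=cv2.INTER_CUBIC)[:,:,::-1])
cv2.imwrite("pics/crops.png",cv2.resize(I["scene"][170:330,120:520],None,fx=2,fy=2,interpolation=cv2.INTER_CUBIC)[:,:,::-1])
for n,roi in(("top",(110,125,520,345)),("scene",(110,160,530,345))):
    for c in RNG:
        print(n,c,[(b[0].tolist(),b[1].tolist()) for b in blobs(mask(I[n],c),roi,25)])
E
```

```text
top red [([371.7, 158.7], [365, 151, 16, 16, 108]), ([474.2, 231.9], [436, 166, 75, 134, 5164]), ([476.5, 194.0], [460, 186, 34, 17, 416]), ([472.1, 231.6], [462, 222, 21, 21, 348]), ([467.8, 270.4], [453, 259, 30, 24, 575])]
top orange []
top brass [([382.4, 152.8], [371, 141, 22, 28, 175]), ([308.0, 160.5], [300, 155, 17, 13, 140]), ([244.9, 211.0], [226, 204, 33, 15, 250]), ([392.9, 263.0], [376, 253, 27, 25, 158])]
top yellow [([230.3, 204.1], [222, 201, 16, 8, 80])]
top green [([238.2, 156.6], [234, 149, 9, 16, 56]), ([382.5, 208.4], [371, 197, 24, 24, 452])]
top blue [([377.8, 269.2], [370, 263, 18, 13, 102]), ([379.7, 314.5], [372, 306, 16, 18, 122])]
top purple [([307.4, 247.9], [297, 237, 22, 24, 407]), ([369.2, 326.1], [358, 309, 28, 31, 242])]
top pink [([306.9, 289.4], [296, 277, 23, 25, 464])]
top white [([233.2, 155.0], [230, 147, 8, 17, 44]), ([250.0, 159.9], [240, 150, 21, 21, 305]), ([307.5, 204.7], [297, 193, 22, 21, 258]), ([472.5, 231.9], [459, 219, 27, 26, 95]), ([476.4, 260.2], [464, 258, 22, 9, 27]), ([471.8, 280.4], [450, 268, 35, 18, 62])]
top dark [([161.9, 
[... 1012 characters left out ...]

scene purple [([308.2, 187.4], [294, 179, 28, 18, 311]), ([330.0, 227.5], [319, 213, 22, 31, 593])]
scene pink [([347.1, 208.1], [336, 194, 22, 31, 573])]
scene white [([128.5, 175.1], [110, 160, 55, 43, 1288]), ([309.8, 240.0], [298, 233, 24, 15, 104]), ([346.9, 294.8], [333, 285, 29, 20, 329]), ([462.6, 305.5], [447, 294, 33, 21, 100]), ([363.4, 304.3], [355, 298, 18, 14, 71])]
scene dark [([399.4, 220.5], [391, 217, 18, 8, 119]), ([398.1, 235.4], [388, 223, 22, 24, 401]), ([469.0, 288.2], [419, 234, 99, 108, 5503]), ([478.4, 265.5], [459, 258, 39, 16, 317]), ([142.1, 301.8], [110, 262, 78, 83, 2613]), ([463.4, 303.7], [451, 296, 26, 17, 342]), ([304.8, 335.4], [263, 318, 104, 27, 1432])]
```

View pics/crop0.png

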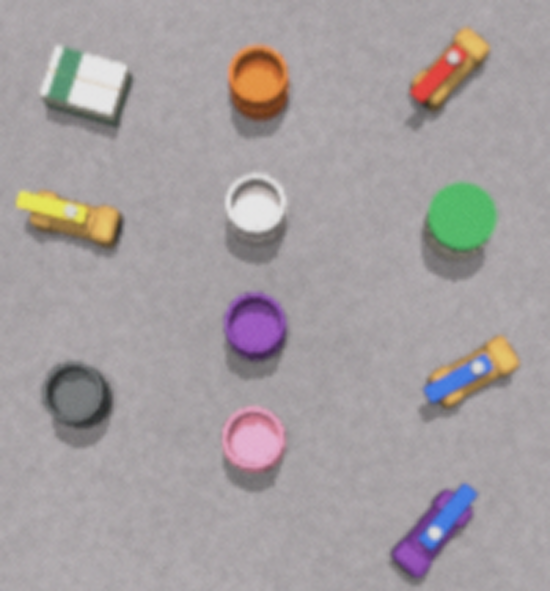

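The crop confirms the targets, in top-camera pixels:
- **Blue valve:** the two candidates are (386,266) and (373,322). The first has the brass body; the second is purple, so it's a decoy.
- **White coupling:** this is (308,205). The look-alikes are (308,248) purple and (307,290) pink.
- **Other pieces:** red valve (379,153), grey coupling (243,273), carton (246,160).

Next I'll triangulate from the two views.

```bash
python3 - <<'E'
from h import *
mt,ms=env.camera_model("top"),env.camera_model("scene")
P={"white rim":((307.5,204.7),(309.8,240)),"grey rim":((243,273.3),(399.4,220.5)),"carton green":((238.2,156.6),(358.6,301)),
"red lever":((371.7,158.7),(220.2,255.7)),"blue lever":((377.8,269.2),(277,198.6)),
"R wide":((467.8,270.4),(211.5,193.5)),"R ring":((472.1,231.6),(185.4,208.3)),"R narrow":((476.5,194),(157.6,224.5)),
"B ring":((164.3,207.9),(463.4,303.7)),"B narrow":((161.6,266.2),(478.4,265.5))}
for k,(a,b) in P.items():
    x,e=tri(mt,[a],ms,[b]);print(k,x.round(1),"gap",e.round(1),"z4:",plane(mt,[a],4)[0][:2].round(1))
print("at z50/32/42:")
for k,uv,z in(("white",(308,204.9),50),("grey",(243,273.3),50),("carton",(246.6,160.2),32),("red nut",(379.7,150.7),42),("red tip",(367,165.3),39),("blue nut",(388.8,263.5),42),("blue tip",(371.6,273),39),
 ("orange",(309,158.5),50),("yellow",(240,207),42),("tin",(382.5,208.4),50),("pink",(307,289),50),("purple",(308,247.5),50),("pvalve",(373,322),42)):
    print(k,plane(mt,[uv],z)[0].round(1))
E
```

```text
white rim [558.8   8.5  48.1] gap 1.1 z4: [569.2  10.3]
grey rim [425.3 137.9  47.9] gap 3.4 z4: [430.6 143. ]
carton green [666.8 148.9  32.6] gap 0.0 z4: [676.6 153.6]
red lever [ 655.9 -125.8   35.2] gap 5.6 z4: [ 664.7 -126.5]
blue lever [ 429.7 -128.5   36.4] gap 6.8 z4: [ 431.7 -128.9]
R wide [ 424.6 -308.5    5.2] gap 0.7 z4: [ 424.8 -309.2]
R ring [ 503.6 -323.8    5.1] gap 0.0 z4: [ 503.8 -324. ]
R narrow [ 582.1 -338.7    4.7] gap 0.5 z4: [ 582.4 -339.2]
B ring [569.6 304.6   5.4] gap 0.7 z4: [570.  304.7]
B narrow [449.3 306.    5.5] gap 0.3 z4: [449.6 306.4]
at z50/32/42:
white [557.7   8.   50. ]
grey [425.6 136.   50. ]
carton [659.  131.9  32. ]
red nut [ 668.6 -139.5   42. ]
red tip [ 639.5 -112.8   39. ]
blue nut [ 438.2 -146.8   42. ]
blue tip [ 420.8 -112.8   39. ]
orange [653.3   4.   50. ]
yellow [558.9 143.5  42. ]
tin [ 546.7 -138.7   50. ]
pink [392.2  13.3  50. ]
purple [472.6   9.8  50. ]
pvalve [ 326.9 -111.    42. ]
```

Triangulated heights match the text: rims at 48, carton top at 33, levers at 35–36, tray floors at about 5 mm. Now I'll move above the blue valve and look with the wrist camera.

```bash
cat > go.py <<'E'
# go.py x y z yaw : spin units, then slide units in the tool frame after that spin
import sys; from h import *
x,y,z,yaw=map(float,sys.argv[1:5]); s=env.state(); p=s["ee_pos"]; w=s["ee_rot"][2]
d=(yaw-w+90)%180-90; dx,dy=x-p[0],y-p[1]; a=np.radians(w+d); b=np.radians(w)
f=lambda t:np.round([(np.cos(t)*dx+np.sin(t)*dy)/30,(np.sin(t)*dx-np.cos(t)*dy)/30,(p[2]-z)/30],2)
print("t",s["time_s"],"pos",p.round(1),"yaw",round(w,2),"spin",round(-d/8,2),"slide after spin",f(a),"before spin",f(b),"w",round(s["gripper_width"],1))
E
python3 -m jog '{"jaw":[60,60,60,60,60,60,60,60,60,60],"slide":[[0,0,0],[0,0,0],[0,0,0],[0,0,0],[0,0,0],[0,0,0],[0,0,0],[0,0,0],[0,0,0],[0,0,0]],"spin":[-1,-1,-1,-1,-1,-1,-1,-1,-1,-1]}' 30 &&
python3 -m jog '{"jaw":[60,60,60,60,60,60,60,60],"slide":[[0,0,0],[0,0,0],[0.68,0.94,0],[0.68,0.94,0],[0.68,0.94,0],[0.68,0.94,0],[0.68,0.94,0],[0.68,0.94,0]],"spin":[-1,-0.4,0,0,0,0,0,0]}' &&
python3 -m jog '{"jaw":[60,60,60,60,60,60,60],"slide":[[0.68,0.94,0],[0.68,0.94,0],[0.68,0.94,0],[0.68,0.94,0],[0.68,0.94,0],[0.68,0.94,0],[0,0,0]],"spin":[0,0,0,0,0,0,0]}'
python3 go.py 438 -147 200 117; python3 - <<'E'
from h import *
import pickle
m=env.camera_model("wrist");im=env.grab_frame("wrist");pickle.dump(m,open("w1.pkl","wb"))
cv2.imwrite("pics/w1.png",im[:,:,::-1])
E
```

```text
time_s: 1.1
ee_pos: [248.9, -518.0, 213.5]
ee_rot: [-180.0, -0.1, 106.0]
force: [0.0, -0.4, 0.0]
gripper_width: 60.0
gripper_force: 0.0
time_s: 1.9
ee_pos: [344.9, -331.2, 213.7]
ee_rot: [-180.0, -0.0, 116.8]
force: [0.4, 0.7, -0.3]
gripper_width: 60.1
gripper_force: 0.0
time_s: 2.6
ee_pos: [441.4, -144.1, 213.6]
ee_rot: [180.0, -0.1, 117.1]
force: [-0.5, 0.1, 1.2]
gripper_width: 60.1
gripper_force: 0.0
t 2.6 pos [ 441.4 -144.1  213.6] yaw 117.11 spin 0.01 slide after spin [-0.03 -0.14  0.45] before spin [-0.03 -0.14  0.45] w 60.1
```

View pics/w1.png

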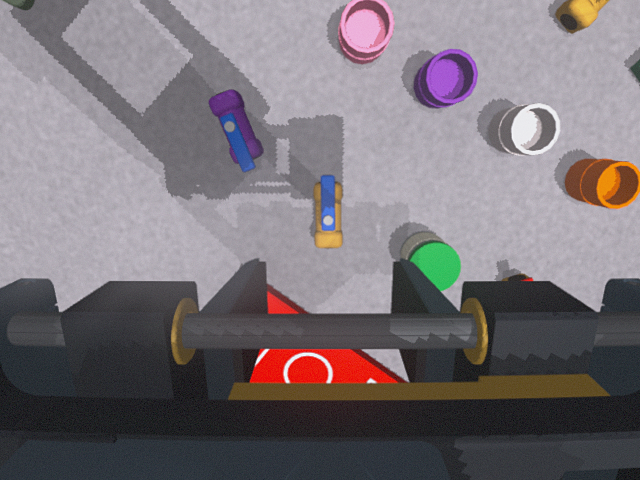

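The wrist view shows the brass-bodied blue valve at (328,213), with its nut at (328,220) and lever end at (327,176). The purple one is at (236,130). I'll measure it from these pixels.

```bash
cat >> h.py <<'E'
def valve(m,im,col,roi,zn=42,zb=24):
    x0,y0,x1,y1=roi; k=np.zeros(im.shape[:2],np.uint8); k[y0:y1,x0:x1]=255
    lv=mask(im,col)&k; br=cv2.inRange(hsv(im),np.array((10,90,60)),np.array((26,255,255)))&k
    pts=lambda q:np.argwhere(q)[:,::-1].astype(float)
    L=plane(m,pts(lv),39)[:,:2]; B=plane(m,pts(br),zb)[:,:2]
    v=cv2.fitLine(L.astype(np.float32),cv2.DIST_L2,0,.01,.01).ravel()[:2]
    lr=cv2.minAreaRect(L.astype(np.float32)); bc,bs,ba=cv2.minAreaRect(B.astype(np.float32))
    print("lever ang",np.degrees(np.arctan2(v[1],v[0])).round(1),"rect",np.round(lr[0],1),np.round(lr[1],1),round(lr[2],1),"| brass",np.round(bc,1),np.round(bs,1),round(ba,1),len(B))
    return lr,(bc,bs,ba)
E
python3 - <<'E'
from h import *
import pickle
m=pickle.load(open("w1.pkl","rb"));im=cv2.imread("pics/w1.png")[:,:,::-1].copy()
valve(m,im,"blue",(300,165,360,262))
print("nut",plane(m,[(328,220.5)],42).round(1))
g=mask(im,"green");
mt=env.camera_model("top")
print("nut 2-view",tri(m,[(328,220.5)],mt,[(388.8,263.5)]))
E
python3 go.py 438 -147 8 117
```

```text
lever ang -61.6 rect [ 433.3 -131. ] [11.8 50.1] 27.2 | brass [ 440.1 -144.3] [25.8 63.9] 27.5 966
nut [[ 441.  -145.4   42. ]]
nut 2-view (array([ 443.3187464 , -151.57744351,    7.25924236]), np.float64(2.0991531408042707))
t 2.65 pos [ 440.6 -145.7  213.6] yaw 117.06 spin 0.01 slide after spin [ 0.   -0.1   6.85] before spin [ 0.   -0.1   6.85] w 60.1
```

```bash
python3 -m jog '{"jaw":[60,60,60,60,60,60,60,60,60,60],"slide":[[0.05,0,0.9],[0,0,0.9],[0,0,0.9],[0,0,0.9],[0,0,0.9],[0,0,0.9],[0,0,0.7],[0,0,0.5],[0,0,0.3],[0,0,0]],"spin":[0,0,0,0,0,0,0,0,0,0]}' 30 &&
python3 -m jog '{"jaw":[20,20,20,20,20,20],"slide":[[0,0,0],[0,0,0],[0,0,0],[0,0,0],[0,0,0],[0,0,0]],"spin":[0,0,0,0,0,0]}' 30 && python3 go.py 582 -339 120 79.2
```

```text
time_s: 3.65
ee_pos: [438.5, -146.2, 6.0]
ee_rot: [-179.9, -0.1, 116.8]
force: [0.2, -0.5, -0.5]
gripper_width: 59.9
gripper_force: 0.0
time_s: 4.25
ee_pos: [440.3, -145.8, 7.5]
ee_rot: [179.9, 0.1, 116.9]
force: [-0.1, -0.2, 4.2]
gripper_width: 27.7
gripper_force: 30.0
t 4.25 pos [ 440.3 -145.8    7.5] yaw 116.86 spin 4.71 slide after spin [-5.44  5.85 -3.75] before spin [-7.88  1.31 -3.75] w 27.7
```

```bash
python3 -m jog '{"jaw":[20,20,20,20,20,20],"slide":[[0,0,-0.4],[0,0,-0.7],[0,0,-0.7],[0,0,-0.7],[0,0,-0.7],[0,0,-0.4]],"spin":[0,0.9,0.95,0.95,0.95,0.96]}' &&
python3 -m jog '{"jaw":[20,20,20,20,20,20,20,20,20],"slide":[[-0.4,0.45,0],[-0.7,0.75,0],[-0.8,0.85,0],[-0.8,0.85,0],[-0.8,0.85,0],[-0.8,0.85,0],[-0.7,0.75,0],[-0.4,0.5,0],[0,0,0]],"spin":[0,0,0,0,0,0,0,0,0]}' && python3 go.py 582 -339 12 79.2
```

```text
time_s: 4.85
ee_pos: [439.5, -145.7, 115.9]
ee_rot: [180.0, 0.0, 78.9]
force: [0.4, -0.6, -2.6]
gripper_width: 27.9
gripper_force: 30.0
time_s: 5.75
ee_pos: [582.2, -339.5, 113.3]
ee_rot: [-180.0, 0.0, 79.1]
force: [0.1, 1.0, -2.6]
gripper_width: 28.2
gripper_force: 30.0
t 5.75 pos [ 582.2 -339.5  113.3] yaw 79.11 spin -0.01 slide after spin [ 0.02 -0.01  3.38] before spin [ 0.02 -0.01  3.38] w 28.2
```

```bash
python3 -m jog '{"jaw":[20,20,20,20,20,20,20,20],"slide":[[0,0,0.6],[0,0,0.9],[0,0,0.8],[0,0,0.5],[0,0,0.3],[0,0,0.2],[0,0,0.1],[0,0,0]],"spin":[0,0,0,0,0,0,0,0]}' && python3 -m jog '{"jaw":[45,45,45,45,45,45,45,45],"slide":[[0,0,0],[0,0,0],[0,0,0],[0,0,-0.5],[0,0,-0.9],[0,0,-1],[0,0,-1],[0,0,-1]],"spin":[0,0,0,0,0,0,0,0]}' && python3 go.py 668 -139 200 -43
```

```text
time_s: 6.55
ee_pos: [581.8, -337.9, 13.4]
ee_rot: [180.0, 0.0, 79.2]
force: [-0.5, -0.3, -2.3]
gripper_width: 28.1
gripper_force: 30.0
time_s: 7.35
ee_pos: [581.7, -337.9, 147.8]
ee_rot: [179.9, 0.0, 79.2]
force: [0.2, -0.5, 0.1]
gripper_width: 44.8
gripper_force: 0.0
t 7.35 pos [ 581.7 -337.9  147.8] yaw 79.18 spin -7.23 slide after spin [ 2.42  6.81 -1.74] before spin [ 7.05  1.58 -1.74] w 44.8
```

```bash
python3 -m jog '{"jaw":[60,60,60,60,60,60,60,60],"slide":[[0,0,-0.25],[0,0,-0.25],[0,0,-0.25],[0,0,-0.25],[0,0,-0.25],[0,0,-0.25],[0,0,-0.25],[0,0,0]],"spin":[-0.9,-0.9,-0.9,-0.9,-0.9,-0.9,-0.9,-0.9]}' && python3 -m jog '{"jaw":[60,60,60,60,60,60,60,60,60,60],"slide":[[0.15,0.4,0],[0.25,0.75,0],[0.32,0.9,0],[0.32,0.9,0],[0.32,0.9,0],[0.32,0.9,0],[0.3,0.9,0],[0.25,0.7,0],[0.2,0.4,0],[0,0.06,0]],"spin":[0,0,0,0,0,0,0,0,0,0]}' && python3 -m jog '{"jaw":[60],"slide":[[0,0,0]],"spin":[0]}' && python3 - <<'E'
from h import *
m=env.camera_model("wrist");im=env.grab_frame("wrist");cv2.imwrite("pics/w2.png",im[:,:,::-1])
b=[x for x in blobs(mask(im,"red"),(150,50,500,265),40)];print(b)
c,s=min(b,key=lambda t:np.hypot(*(t[0]-(328,200))))
roi=(int(c[0]-45),int(c[1]-50),int(c[0]+45),int(c[1]+75));print(roi)
lr,br=valve(m,im,"red",roi)
E
python3 go.py 668 -139 6 137
```

```text
time_s: 8.15
ee_pos: [582.2, -338.2, 200.5]
ee_rot: [179.9, 0.2, 137.1]
force: [0.3, -0.0, -0.4]
gripper_width: 59.9
gripper_force: 0.0
time_s: 9.15
ee_pos: [668.6, -136.9, 197.8]
ee_rot: [180.0, -0.0, 136.8]
force: [1.0, 0.2, -0.2]
gripper_width: 59.9
gripper_force: 0.0
time_s: 9.25
ee_pos: [668.2, -139.0, 197.7]
ee_rot: [-180.0, 0.0, 136.8]
force: [-0.3, -0.2, -0.1]
gripper_width: 59.8
gripper_force: 0.0
[(array([332.7, 204. ]), array([325, 178,  16,  57, 593], dtype=int32)), (array([159.1, 248.3]), array([150, 221,  28,  44, 365], dtype=int32)), (array([491.1, 260. ]), array([481, 252,  19,  13,  90], dtype=int32))]
(287, 154, 377, 279)
lever ang -44.9 rect [ 659.9 -127.3] [12.4 50. ] 45.5 | brass [ 670.5 -137.8] [26.7 64.6] 45.1 1136
t 9.3 pos [ 668.  -139.6  197.7] yaw 136.72 spin -0.04 slide after spin [0.02 0.01 6.39] before spin [0.02 0.01 6.39] w 60.4
```

View pics/w2.png

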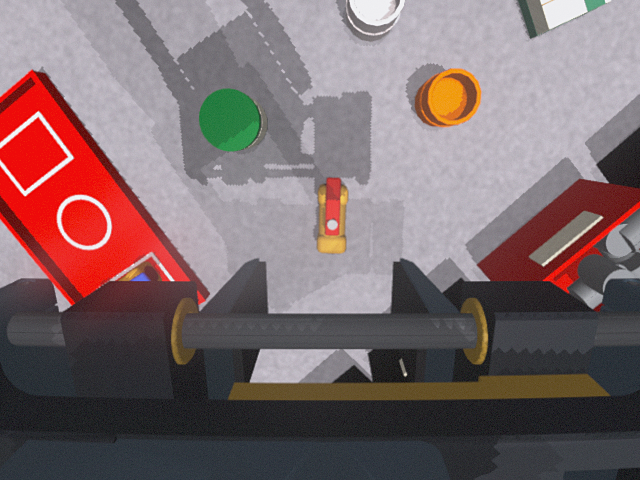

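The red valve sits under the gripper at (332,215), axis 135°, centre (670.5,−137.8). I'll check the clearance to the bins behind it before descending.

```bash
python3 - <<'E'
from h import *
mt=env.camera_model("top")
print(plane(mt,[(350,95),(415,94),(280,96),(342,95)],0).round(0)[:,:2].tolist(),plane(mt,[(350,92),(280,93)],80).round(0)[:,:2].tolist())
E
python3 go.py 670.2 -138.2 6 135.2
```

```text
[[810.0, -86.0], [808.0, -226.0], [812.0, 65.0], [811.0, -69.0]] [[779.0, -81.0], [781.0, 58.0]]
t 9.3 pos [ 668.  -139.6  197.7] yaw 136.72 spin 0.19 slide after spin [-0.02  0.08  6.39] before spin [-0.02  0.08  6.39] w 60.4
```

```bash
python3 -m jog '{"jaw":[60,60,60,60,60,60,60,60,60,60],"slide":[[0,0.08,0.8],[0,0,0.9],[0,0,0.9],[0,0,0.9],[0,0,0.9],[0,0,0.8],[0,0,0.6],[0,0,0.4],[0,0,0.19],[0,0,0]],"spin":[0.19,0,0,0,0,0,0,0,0,0]}' 30 &&
python3 -m jog '{"jaw":[20,20,20,20,20,20],"slide":[[0,0,0],[0,0,0],[0,0,0],[0,0,0],[0,0,0],[0,0,0]],"spin":[0,0,0,0,0,0]}' 30 && python3 go.py 449.5 306 130 89.2
```

```text
time_s: 10.3
ee_pos: [669.7, -137.8, 5.4]
ee_rot: [-180.0, -0.0, 135.2]
force: [0.8, 0.9, -0.2]
gripper_width: 60.2
gripper_force: 0.0
time_s: 10.9
ee_pos: [670.2, -137.3, 6.3]
ee_rot: [180.0, 0.0, 135.3]
force: [-0.3, -0.6, 2.8]
gripper_width: 27.8
gripper_force: 30.0
t 10.9 pos [ 670.2 -137.3    6.3] yaw 135.26 spin 5.76 slide after spin [14.67 -7.56 -4.12] before spin [15.63  5.32 -4.12] w 27.8
```

```bash
python3 -m jog '{"jaw":[20,20,20,20,20,20,20],"slide":[[0,0,-0.4],[0,0,-0.7],[0,0,-0.7],[0,0,-0.7],[0,0,-0.7],[0,0,-0.6],[0,0,-0.3]],"spin":[0,0.96,0.96,0.96,0.96,0.96,0.96]}' &&
python3 -m jog '{"jaw":[20,20,20,20,20,20,20,20,20],"slide":[[0.4,-0.2,0],[0.8,-0.4,0],[0.97,-0.5,0],[0.97,-0.5,0],[0.97,-0.5,0],[0.97,-0.5,0],[0.97,-0.5,0],[0.97,-0.5,0],[0.97,-0.5,0]],"spin":[0,0,0,0,0,0,0,0,0]}' && 
python3 -m jog '{"jaw":[20,20,20,20,20,20,20,20,20,20],"slide":[[0.97,-0.5,0],[0.97,-0.5,0],[0.97,-0.5,0],[0.97,-0.5,0],[0.97,-0.5,0],[0.9,-0.5,0],[0.8,-0.4,0],[0.7,-0.36,0],[0.4,-0.2,0],[0,0,0]],"spin":[0,0,0,0,0,0,0,0,0,0]}' && python3 go.py 449.5 306 11 89.2
```

```text
time_s: 11.6
ee_pos: [670.4, -137.3, 130.9]
ee_rot: [179.9, 0.0, 88.9]
force: [0.1, -0.2, -3.0]
gripper_width: 27.7
gripper_force: 30.0
time_s: 12.5
ee_pos: [548.0, 105.8, 127.9]
ee_rot: [-179.9, 0.0, 89.4]
force: [0.7, 0.6, -3.7]
gripper_width: 27.6
gripper_force: 30.0
time_s: 13.5
ee_pos: [433.4, 336.3, 128.2]
ee_rot: [-179.9, 0.0, 89.4]
force: [0.3, -0.5, -3.9]
gripper_width: 28.1
gripper_force: 30.0
t 13.5 pos [433.4 336.3 128.2] yaw 89.42 spin 0.03 slide after spin [-1.    0.55  3.91] before spin [-1.    0.55  3.91] w 28.1
```

```bash
python3 -m jog '{"jaw":[20,20,20,20,20,20,20,20,20,20],"slide":[[-0.5,0.3,0],[-0.5,0.25,0.3],[0,0,0.8],[0,0,0.8],[0,0,0.8],[0,0,0.5],[0,0,0.35],[0,0,0.25],[0,0,0.1],[0,0,0]],"spin":[0,0,0,0,0,0,0,0,0,0]}' && python3 -m jog '{"jaw":[45,45,45,45,45,45,45,45],"slide":[[0,0,0],[0,0,0],[0,0,0],[0,0,-0.5],[0,0,-0.9],[0,0,-1],[0,0,-1],[0,0,-1]],"spin":[0,0,0,0,0,0,0,0]}' && python3 go.py 425.5 137 200 89
```

```text
time_s: 14.5
ee_pos: [451.2, 305.0, 11.8]
ee_rot: [180.0, 0.0, 89.2]
force: [0.7, 0.2, -2.8]
gripper_width: 27.8
gripper_force: 30.0
time_s: 15.3
ee_pos: [451.0, 305.2, 145.5]
ee_rot: [180.0, -0.0, 89.2]
force: [-0.1, 0.1, -0.0]
gripper_width: 44.9
gripper_force: 0.0
t 15.3 pos [451.  305.2 145.5] yaw 89.18 spin 0.02 slide after spin [-5.62 -0.75 -1.82] before spin [-5.62 -0.77 -1.82] w 44.9
```

```bash
python3 -m jog '{"jaw":[70,70,70,70,70,70,70,70,70],"slide":[[-0.4,0,-0.2],[-0.8,-0.1,-0.3],[-0.9,-0.15,0],[-0.9,-0.15,0],[-0.9,-0.15,0],[-0.8,-0.1,0],[-0.6,-0.1,0],[-0.32,0,0],[0,0,0]],"spin":[0,0,0,0,0,0,0,0,0]}' && cat >> h.py <<'E'
def coupling(name,kind,xy,z=50):
    """ellipse-fit the rim near the expected world xy; returns world centre on plane z"""
    m=env.camera_model(name); im=env.grab_frame(name); T=m["camera_from_world"]
    q=T[:3,:3]@[*xy,z]+T[:3,3]; u=m["fx"]*q[0]/-q[2]+m["cx"]; v=-m["fy"]*q[1]/-q[2]+m["cy"]
    f=m["fx"]/-q[2]; r=int(38*f); x0,y0=int(u)-r,int(v)-r
    c=im[max(y0,0):y0+2*r,max(x0,0):x0+2*r]
    return m,im,(u,v),f,(max(x0,0),max(y0,0)),c
E
python3 - <<'E'
from h import *
m,im,uv,f,o,c=coupling("wrist","grey",(425.5,137))
print(uv,f,o,c.shape)
cv2.imwrite("pics/w3.png",cv2.resize(c,None,fx=4,fy=4)[:,:,::-1])
cv2.imwrite("pics/w3full.png",im[:,:,::-1])
import pickle;pickle.dump(m,open("w3.pkl","wb"))
E
python3 go.py 425.5 137 10 89
```

```text
time_s: 16.2
ee_pos: [425.7, 135.8, 158.4]
ee_rot: [-180.0, 0.0, 89.1]
force: [0.1, -0.5, 0.7]
gripper_width: 69.9
gripper_force: 0.0
(np.float64(328.76129850825083), np.float64(234.91537180582566)) 1.3180284185860343 (278, 184) (100, 100, 3)
t 16.25 pos [426.1 136.6 158.5] yaw 89.11 spin 0.01 slide after spin [ 0.01 -0.02  4.95] before spin [ 0.01 -0.02  4.95] w 70.1
```

View pics/w3.png

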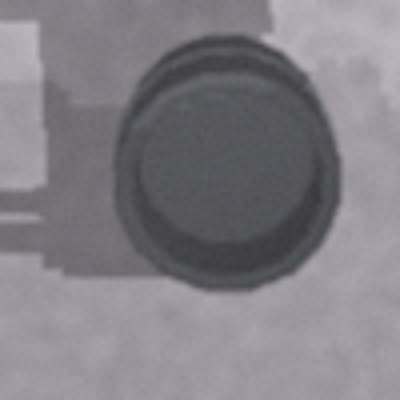

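The grey coupling's rim (outer ellipse) spans about x 307–363, y 201–256 in the wrist picture, so its centre is near (335,229).

```bash
python3 - <<'E'
from h import *
import pickle; m=pickle.load(open("w3.pkl","rb"))
print(plane(m,[(335.1,229)],50).round(1), tri(m,[(335.1,229)],env.camera_model("scene"),[(399.4,220.5)]), tri(m,[(335.1,229)],env.camera_model("top"),[(242,272)]))
E
python3 go.py 429 140.5 8 89
```

```text
[[430.4 141.5  50. ]] (array([430.40233745, 141.47600091,  51.668198  ]), np.float64(0.8860999491289121)) (array([429.89889704, 139.30889157,  40.02471992]), np.float64(1.2069515778932383))
t 16.25 pos [426.1 136.6 158.5] yaw 89.11 spin 0.01 slide after spin [0.13 0.09 5.02] before spin [0.13 0.1  5.02] w 70.1
```

```bash
python3 -m jog '{"jaw":[70,70,70,70,70,70,70,70],"slide":[[0.15,0.12,0.3],[0,0,0.9],[0,0,0.9],[0,0,0.9],[0,0,0.7],[0,0,0.5],[0,0,0.3],[0,0,0.05]],"spin":[0,0,0,0,0,0,0,0]}' 20 &&
python3 -m jog '{"jaw":[30,30,30,30,30],"slide":[[0,0,0],[0,0,0],[0,0,0],[0,0,0],[0,0,0]],"spin":[0,0,0,0,0]}' 20 && python3 go.py 569.8 304.6 115 89.2
```

```text
time_s: 17.05
ee_pos: [429.2, 141.8, 20.9]
ee_rot: [-179.9, 0.0, 89.2]
force: [0.4, -1.1, 0.7]
gripper_width: 69.7
gripper_force: 0.0
time_s: 17.55
ee_pos: [430.2, 141.5, 22.8]
ee_rot: [179.9, -0.0, 89.2]
force: [-0.5, 0.5, 2.9]
gripper_width: 43.5
gripper_force: 20.0
t 17.55 pos [430.2 141.5  22.8] yaw 89.17 spin -0.0 slide after spin [ 5.5   4.58 -3.07] before spin [ 5.5   4.57 -3.07] w 43.5
```

```bash
python3 -m jog '{"jaw":[30,30,30,30,30],"slide":[[0,0,-0.4],[0,0,-0.8],[0,0,-0.9],[0.3,0.25,-0.6],[0.5,0.4,-0.37]],"spin":[0,0,0,0,0]}' &&
python3 -m jog '{"jaw":[30,30,30,30,30,30,30,30],"slide":[[0.8,0.67,0],[0.8,0.67,0],[0.8,0.67,0],[0.8,0.67,0],[0.8,0.67,0],[0.5,0.4,0],[0.2,0.18,0],[0,0,0]],"spin":[0,0,0,0,0,0,0,0]}' && python3 go.py 569.8 304.6 27 89.2
```

```text
time_s: 18.05
ee_pos: [449.7, 164.8, 116.0]
ee_rot: [179.9, -0.0, 89.1]
force: [0.9, -0.0, -0.3]
gripper_width: 43.3
gripper_force: 20.0
time_s: 18.85
ee_pos: [569.6, 304.6, 113.7]
ee_rot: [-180.0, 0.0, 89.2]
force: [0.0, -0.2, -1.2]
gripper_width: 43.1
gripper_force: 20.0
t 18.85 pos [569.6 304.6 113.7] yaw 89.21 spin 0.0 slide after spin [0.   0.01 2.89] before spin [0.   0.01 2.89] w 43.1
```

```bash
python3 -m jog '{"jaw":[30,30,30,30,30,30,30,30],"slide":[[0,0,0.5],[0,0,0.9],[0,0,0.7],[0,0,0.4],[0,0,0.22],[0,0,0.1],[0,0,0.08],[0,0,0]],"spin":[0,0,0,0,0,0,0,0]}' && python3 -m jog '{"jaw":[64,64,64,64,64,64,64,64],"slide":[[0,0,0],[0,0,0],[0,0,0],[0,0,-0.5],[0,0,-0.9],[0,0,-1],[0,0,-1],[0,0,-1]],"spin":[0,0,0,0,0,0,0,0]}' && python3 go.py 659 132 190 78.7
```

```text
time_s: 19.65
ee_pos: [569.9, 304.5, 27.9]
ee_rot: [179.9, -0.0, 89.2]
force: [-1.0, 0.5, 0.0]
gripper_width: 43.7
gripper_force: 20.0
time_s: 20.45
ee_pos: [569.4, 304.3, 160.7]
ee_rot: [180.0, 0.0, 89.2]
force: [-0.3, -0.5, -1.3]
gripper_width: 64.1
gripper_force: 0.0
t 20.45 pos [569.4 304.3 160.7] yaw 89.18 spin 1.31 slide after spin [-5.05  4.05 -0.98] before spin [-5.7   3.07 -0.98] w 64.1
```

```bash
python3 -m jog '{"jaw":[70,70,70,70,70,70,70,70,70,70],"slide":[[0,0,-0.5],[0,0,-0.48],[-0.4,0.3,0],[-0.8,0.65,0],[-0.8,0.65,0],[-0.8,0.65,0],[-0.8,0.65,0],[-0.8,0.65,0],[-0.45,0.35,0],[-0.2,0.15,0]],"spin":[0.65,0.66,0,0,0,0,0,0,0,0]}' && python3 -m jog '{"jaw":[70,70],"slide":[[0,0,0],[0,0,0]],"spin":[0,0]}' && python3 - <<'E'
from h import *
m=env.camera_model("wrist");im=env.grab_frame("wrist");cv2.imwrite("pics/w4.png",im[:,:,::-1])
import pickle;pickle.dump(m,open("w4.pkl","wb"))
E
python3 go.py 659 132 6 78.7
```

```text
time_s: 21.45
ee_pos: [659.3, 129.8, 187.8]
ee_rot: [-179.9, 0.0, 78.6]
force: [-0.7, 0.1, -0.0]
gripper_width: 69.9
gripper_force: 0.0
time_s: 21.65
ee_pos: [658.4, 132.8, 188.5]
ee_rot: [-180.0, -0.0, 78.8]
force: [-0.3, -0.9, -0.8]
gripper_width: 69.9
gripper_force: 0.0
t 21.7 pos [658.4 133.1 188.7] yaw 78.78 spin 0.01 slide after spin [-0.03  0.02  6.09] before spin [-0.03  0.02  6.09] w 69.7
```

View pics/w4.png

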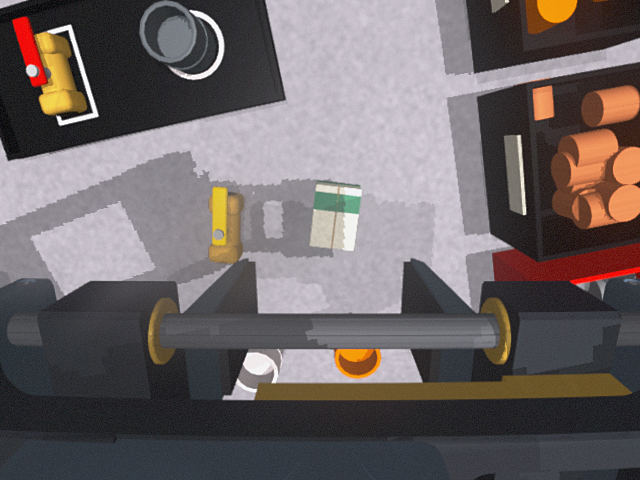

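The wrist view shows the carton's top face at about (317,184)–(361,187)–(355,250)–(311,246). The yellow spare at (225,225) is well clear. Both earlier placings in the black tray look inside their outlines.

```bash
python3 - <<'E'
from h import *
import pickle; m=pickle.load(open("w4.pkl","rb"));im=cv2.imread("pics/w4.png")[:,:,::-1].copy()
h=hsv(im); k=cv2.inRange(h,np.array((0,0,188)),np.array((180,60,255)))|cv2.inRange(h,np.array((50,70,30)),np.array((95,255,255)))|cv2.inRange(h,np.array((15,18,150)),np.array((40,110,255)))
r=np.zeros_like(k);r[175:260,300:372]=k[175:260,300:372]; r=cv2.morphologyEx(r,cv2.MORPH_OPEN,np.ones((5,5)))
r=cv2.morphologyEx(r,cv2.MORPH_CLOSE,np.ones((7,7)))
p=plane(m,np.argwhere(r)[:,::-1].astype(float),32)[:,:2].astype(np.float32)
print(len(p),cv2.minAreaRect(p))
q=plane(m,[(317,184),(361,187),(355,250),(311,246)],32)[:,:2]; print(q.round(1),q.mean(0))
mt=env.camera_model("top")
print(tri(m,[(336,217)],mt,[(246.6,160.2)]))
E
python3 go.py 659 132 6 73.3
```

```text
3269 ((670.2482299804688, 141.04710388183594), (69.20057678222656, 48.01988220214844), 71.36053466796875)
[[654.9 168.4]
 [691.6 158.5]
 [676.4 103.8]
 [638.4 115.2]] [665.31663701 136.4753618 ]
(array([664.71033483, 133.89273888,  15.88471299]), np.float64(0.9762056981279486))
t 21.7 pos [658.4 133.1 188.7] yaw 78.78 spin 0.68 slide after spin [-0.03  0.03  6.09] before spin [-0.03  0.02  6.09] w 69.7
```

```bash
python3 go.py 664.5 135.5 7 73.6; python3 -m jog '{"jaw":[70,70,70,70,70,70],"slide":[[0,0,0.1],[0.13,0.18,0.6],[0,0,0.9],[0,0,0.9],[0,0,0.9],[0,0,0.7]],"spin":[0.65,0,0,0,0,0]}' 30 && python3 go.py 664.5 135.5 7 73.6
```

```text
t 21.7 pos [658.4 133.1 188.7] yaw 78.78 spin 0.65 slide after spin [0.13 0.17 6.06] before spin [0.12 0.18 6.06] w 69.7
time_s: 22.3
ee_pos: [664.1, 135.5, 64.2]
ee_rot: [-179.9, 0.0, 73.6]
force: [0.4, -0.5, -0.2]
gripper_width: 70.4
gripper_force: 0.0
t 22.3 pos [664.1 135.5  64.2] yaw 73.61 spin 0.0 slide after spin [0.   0.01 1.91] before spin [0.   0.01 1.91] w 70.4
```

```bash
python3 -m jog '{"jaw":[70,70,70,70,70],"slide":[[0,0,0.7],[0,0,0.6],[0,0,0.4],[0,0,0.2],[0,0,0]],"spin":[0,0,0,0,0]}' 30 &&
python3 -m jog '{"jaw":[30,30,30,30,30,30],"slide":[[0,0,0],[0,0,0],[0,0,0],[0,0,0],[0,0,0],[0,0,0]],"spin":[0,0,0,0,0,0]}' 30 && python3 go.py 425 -308.7 125 79.2
```

```text
time_s: 22.8
ee_pos: [664.8, 134.7, 8.3]
ee_rot: [-179.9, 0.0, 73.5]
force: [-0.0, -0.0, -0.1]
gripper_width: 69.5
gripper_force: 0.0
time_s: 23.4
ee_pos: [664.9, 134.2, 9.3]
ee_rot: [-180.0, 0.0, 73.5]
force: [-3.5, -0.1, 4.1]
gripper_width: 40.0
gripper_force: 30.0
t 23.4 pos [664.9 134.2   9.3] yaw 73.49 spin -0.71 slide after spin [-16.    -5.09  -3.86] before spin [-16.43  -3.47  -3.86] w 40.0
```

```bash
python3 -m jog '{"jaw":[30,30,30,30,30,30],"slide":[[0,0,-0.4],[0,0,-0.8],[0,0,-0.9],[0,0,-0.9],[0,0,-0.6],[0,0,-0.26]],"spin":[0,-0.35,-0.36,0,0,0]}' &&
python3 -m jog '{"jaw":[30,30,30,30,30,30,30,30,30],"slide":[[-0.5,-0.16,0],[-0.95,-0.3,0],[-0.95,-0.3,0],[-0.95,-0.3,0],[-0.95,-0.3,0],[-0.95,-0.3,0],[-0.95,-0.3,0],[-0.95,-0.3,0],[-0.95,-0.3,0]],"spin":[0,0,0,0,0,0,0,0,0]}' &&
python3 -m jog '{"jaw":[30,30,30,30,30,30,30,30,30,30],"slide":[[-0.95,-0.3,0],[-0.95,-0.3,0],[-0.95,-0.3,0],[-0.95,-0.3,0],[-0.95,-0.3,0],[-0.95,-0.3,0],[-0.95,-0.3,0],[-0.8,-0.27,0],[-0.45,-0.16,0],[0,0,0]],"spin":[0,0,0,0,0,0,0,0,0,0]}' && python3 go.py 425 -308.7 13.5 79.2
```

```text
time_s: 24.0
ee_pos: [666.6, 134.3, 127.1]
ee_rot: [179.7, -0.1, 79.2]
force: [0.3, 0.1, -2.3]
gripper_width: 40.4
gripper_force: 30.0
time_s: 24.9
ee_pos: [541.6, -91.7, 123.0]
ee_rot: [-179.8, 0.0, 79.2]
force: [-0.4, -0.2, -1.8]
gripper_width: 40.0
gripper_force: 30.0
time_s: 25.9
ee_pos: [423.3, -309.5, 123.7]
ee_rot: [-179.9, -0.0, 79.0]
force: [-0.3, 0.9, -2.1]
gripper_width: 40.2
gripper_force: 30.0
t 25.9 pos [ 423.3 -309.5  123.7] yaw 79.02 spin -0.02 slide after spin [0.04 0.05 3.67] before spin [0.04 0.05 3.67] w 40.2
```

```bash
python3 -m jog '{"jaw":[30,30,30,30,30,30,30,30,30],"slide":[[0,0.05,0.5],[0,0,0.9],[0,0,0.9],[0,0,0.6],[0,0,0.35],[0,0,0.2],[0,0,0.15],[0,0,0.07],[0,0,0]],"spin":[0,0,0,0,0,0,0,0,0]}' && python3 -m jog '{"jaw":[56,56,56,56,56,56,56,56],"slide":[[0,0,0],[0,0,0],[0,0,0],[0,0,-0.5],[0,0,-0.9],[0,0,-1],[0,0,-1],[0,0,-1]],"spin":[0,0,0,0,0,0,0,0]}' && python3 go.py 558 8 160 79.2
```

```text
time_s: 26.8
ee_pos: [426.9, -309.0, 14.8]
ee_rot: [180.0, 0.0, 79.2]
force: [-1.0, -0.1, -2.3]
gripper_width: 39.6
gripper_force: 30.0
time_s: 27.6
ee_pos: [426.5, -308.9, 148.0]
ee_rot: [180.0, 0.0, 79.2]
force: [0.9, -0.8, 0.1]
gripper_width: 55.8
gripper_force: 0.0
t 27.6 pos [ 426.5 -308.9  148. ] yaw 79.17 spin -0.0 slide after spin [11.2   2.33 -0.4 ] before spin [11.2   2.32 -0.4 ] w 55.8
```

```bash
python3 -m jog '{"jaw":[62,62,62,62,62,62,62],"slide":[[0.4,0.08,-0.3],[0.95,0.2,0],[0.95,0.2,0],[0.95,0.2,0],[0.95,0.2,0],[0.95,0.2,0],[0.95,0.2,0]],"spin":[0,0,0,0,0,0,0]}' && python3 -m jog '{"jaw":[62,62,62,62,62,62,62,62],"slide":[[0.95,0.2,0],[0.95,0.2,0],[0.95,0.2,0],[0.95,0.2,0],[0.8,0.15,0],[0.5,0.09,0],[0,0,0],[0,0,0]],"spin":[0,0,0,0,0,0,0,0]}' && python3 - <<'E'
from h import *
m,im,uv,f,o,c=coupling("wrist","white",(558,8))
print(uv,f,o,c.shape)
cv2.imwrite("pics/w5.png",cv2.resize(c,None,fx=5,fy=5)[:,:,::-1])
import pickle;pickle.dump(m,open("w5.pkl","wb"))
E
python3 go.py 558 8 22 79
```

```text
time_s: 28.3
ee_pos: [498.5, -134.3, 154.6]
ee_rot: [-179.9, -0.0, 79.2]
force: [0.3, -0.2, -0.3]
gripper_width: 62.4
gripper_force: 0.0
time_s: 29.1
ee_pos: [557.5, 7.9, 155.0]
ee_rot: [-179.9, 0.1, 79.2]
force: [-0.4, -0.2, 0.1]
gripper_width: 62.1
gripper_force: 0.0
(np.float64(329.8136591839734), np.float64(237.24652548124703)) 1.3322092300190702 (279, 187) (100, 100, 3)
t 29.15 pos [557.4   7.4 155.1] yaw 79.16 spin 0.02 slide after spin [0.02 0.01 4.44] before spin [0.02 0.01 4.44] w 61.9
```

View pics/w5.png

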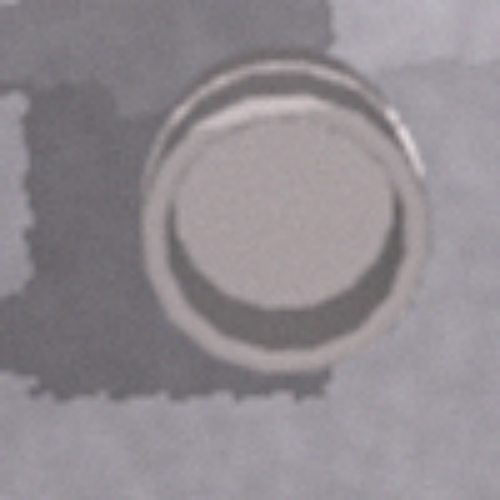

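The crop is a white, unsaturated coupling, so not the pink or purple one. Its rim centre is at wrist pixel (336,233).

```bash
python3 - <<'E'
from h import *
import pickle; m=pickle.load(open("w5.pkl","rb"))
x=plane(m,[(335.8,233.4)],50)[0];print(x.round(1), tri(m,[(335.8,233.4)],env.camera_model("scene"),[(309.8,240)]))
import subprocess;print(subprocess.run(["python3","go.py",str(x[0]),str(x[1]),"22","79.2"],capture_output=True,text=True).stdout)
E
```

```text
[563.   10.1  50. ] (array([563.04905307,  10.1888753 ,  51.17093102]), np.float64(0.37657448817969985))
t 29.15 pos [557.4   7.4 155.1] yaw 79.16 spin -0.0 slide after spin [0.12 0.16 4.44] before spin [0.12 0.16 4.44] w 61.9
```

```bash
python3 -m jog '{"jaw":[62,62,62,62,62,62,62,62],"slide":[[0.12,0.15,0.3],[0,0,0.9],[0,0,0.9],[0,0,0.9],[0,0,0.7],[0,0,0.5],[0,0,0.2],[0,0,0]],"spin":[0,0,0,0,0,0,0,0]}' 20 &&
python3 -m jog '{"jaw":[30,30,30,30,30],"slide":[[0,0,0],[0,0,0],[0,0,0],[0,0,0],[0,0,0]],"spin":[0,0,0,0,0]}' 20 && python3 go.py 503.7 -323.9 130 79.2
```

```text
time_s: 29.95
ee_pos: [562.6, 10.2, 22.4]
ee_rot: [-179.9, 0.0, 79.1]
force: [0.9, 0.2, 1.0]
gripper_width: 62.0
gripper_force: 0.0
time_s: 30.45
ee_pos: [563.8, 10.7, 24.3]
ee_rot: [179.9, -0.0, 79.2]
force: [-1.0, -0.8, 4.5]
gripper_width: 43.7
gripper_force: 20.0
t 30.45 pos [563.8  10.7  24.3] yaw 79.18 spin -0.0 slide after spin [-11.33   0.12  -3.52] before spin [-11.33   0.13  -3.52] w 43.7
```

```bash
python3 -m jog '{"jaw":[30,30,30,30,30,30],"slide":[[0,0,-0.4],[0,0,-0.8],[0,0,-0.9],[0,0,-0.9],[-0.3,0,-0.42],[-0.7,0,-0.1]],"spin":[0,0,0,0,0,0]}' &&
python3 -m jog '{"jaw":[30,30,30,30,30,30,30],"slide":[[-0.95,0,0],[-0.95,0.02,0],[-0.95,0.02,0],[-0.95,0.02,0],[-0.95,0.02,0],[-0.95,0.02,0],[-0.95,0.02,0]],"spin":[0,0,0,0,0,0,0]}' &&
python3 -m jog '{"jaw":[30,30,30,30,30,30],"slide":[[-0.95,0,0],[-0.95,0,0],[-0.9,0,0],[-0.6,0,0],[-0.28,0,0],[0,0,0]],"spin":[0,0,0,0,0,0]}' && python3 go.py 503.7 -323.9 28.3 79.2
```

```text
time_s: 31.05
ee_pos: [558.5, -18.4, 131.0]
ee_rot: [179.8, -0.0, 79.3]
force: [-0.1, -0.2, -0.9]
gripper_width: 43.8
gripper_force: 20.0
time_s: 31.75
ee_pos: [522.4, -216.8, 128.6]
ee_rot: [-179.9, -0.0, 79.2]
force: [0.7, -0.4, -0.1]
gripper_width: 43.9
gripper_force: 20.0
time_s: 32.35
ee_pos: [502.5, -324.3, 128.7]
ee_rot: [-180.0, -0.0, 79.1]
force: [0.1, -0.5, -0.3]
gripper_width: 43.8
gripper_force: 20.0
t 32.35 pos [ 502.5 -324.3  128.7] yaw 79.1 spin -0.01 slide after spin [0.02 0.04 3.35] before spin [0.02 0.04 3.35] w 43.8
```

Now I'll lower it, release and rise, then back away towards the robot's free side so the top camera can check everything.

```bash
python3 -m jog '{"jaw":[30,30,30,30,30,30,30,30,30],"slide":[[0.01,0.04,0.5],[0,0,0.9],[0,0,0.8],[0,0,0.5],[0,0,0.3],[0,0,0.2],[0,0,0.1],[0,0,0.07],[0,0,0]],"spin":[0,0,0,0,0,0,0,0,0]}' && python3 -m jog '{"jaw":[58,58,58,58,58,58,58,58,58],"slide":[[0,0,0],[0,0,0],[0,0,0],[0,0,-0.4],[0,0,-0.8],[0,0,-1],[0,0,-1],[0,0,-1],[0,0,-1]],"spin":[0,0,0,0,0,0,0,0,0]}' && python3 -m jog '{"jaw":[58,58,58,58,58,58,58,58],"slide":[[0,-0.7,-0.5],[0,-0.9,0],[0,-0.9,0],[0,-0.9,0],[0,-0.9,0],[0,-0.9,0],[0,-0.9,0],[0,0,0]],"spin":[0,0,0,0,0,0,0,0]}' && python3 - <<'E'
from h import *
im=env.grab_frame("top");cv2.imwrite("pics/top1.png",im[:,:,::-1])
w=env.grab_frame("wrist");cv2.imwrite("pics/w6.png",w[:,:,::-1])
import pickle;pickle.dump(env.camera_model("wrist"),open("w6.pkl","wb"))
E
```

```text
time_s: 33.25
ee_pos: [504.6, -323.9, 28.6]
ee_rot: [179.9, 0.0, 79.2]
force: [-0.1, -0.0, 0.1]
gripper_width: 43.9
gripper_force: 20.0
time_s: 34.15
ee_pos: [504.0, -323.7, 186.4]
ee_rot: [179.9, 0.0, 79.2]
force: [0.2, -0.5, 0.0]
gripper_width: 58.3
gripper_force: 0.0
time_s: 34.95
ee_pos: [321.6, -288.3, 199.9]
ee_rot: [-180.0, 0.0, 79.1]
force: [0.5, -0.0, -0.1]
gripper_width: 58.1
gripper_force: 0.0
```

View pics/top1.png

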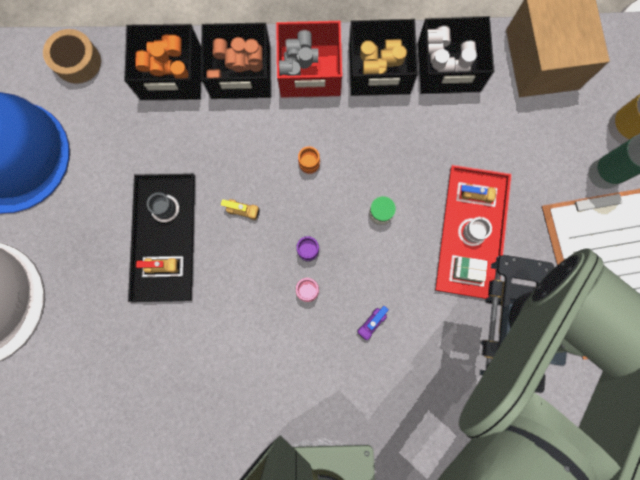

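View pics/w6.png

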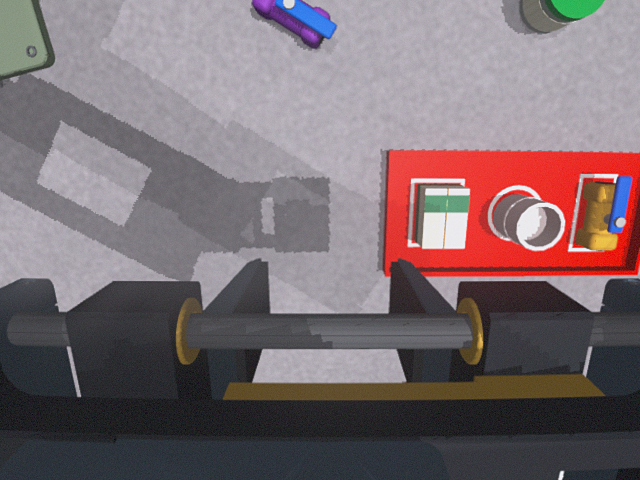

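All five pieces stand on their outlines, and the spares look untouched. I'll check the offsets with an enlarged crop that marks where each top would appear if it were perfectly placed.

```bash
python3 - <<'E'
from h import *
im=cv2.imread("pics/top1.png")[:,:,::-1].copy(); i0=cv2.imread("pics/top0.png")[:,:,::-1].copy(); m=env.camera_model("top")
K=np.array([[m["fx"],0,m["cx"]],[0,m["fy"],m["cy"]],[0,0,1]]);T=np.diag([1,-1,-1,1])@m["camera_from_world"]
pr=lambda P:cv2.projectPoints(np.array([P],float),cv2.Rodrigues(T[:3,:3])[0],T[:3,3],K,m["D"])[0].ravel()
E={"carton":(424.8,-309.2,36),"white":(503.8,-324,54),"bluenut":(582.4,-339.2,46),"grey":(570,304.7,54),"rednut":(449.6,306.4,46)}
big=cv2.resize(im,None,fx=4,fy=4,interpolation=cv2.INTER_CUBIC)
for k,P in E.items():
    u=pr(P);print(k,u.round(1),"px/mm",round(524/(1058-P[2]),2)); cv2.drawMarker(big,tuple(int(a) for a in (u*4+1.5).round()),(0,255,255),cv2.MARKER_CROSS,14,1)
cv2.imwrite("pics/chk.png",np.hstack([big[650:1220,1740:2050],big[650:1220,510:790]])[:,:,::-1])
for c in("yellow","green","brass"):print(c,[b[0].tolist() for b in blobs(mask(i0,c),(215,130,415,230))],[b[0].tolist() for b in blobs(mask(im,c),(215,130,415,230))])
E
```

```text
carton [472.2 268.6] px/mm 0.51
white [479.2 226.9] px/mm 0.52
bluenut [482.6 188.6] px/mm 0.52
grey [156.6 202.1] px/mm 0.52
rednut [154.9 263.6] px/mm 0.52
yellow [[230.3, 204.1]] [[230.7, 204.2]]
green [[238.2, 156.6], [382.5, 208.4]] [[382.5, 208.4]]
brass [[382.4, 152.8], [308.0, 160.5], [244.9, 211.0]] [[308.3, 160.4], [244.9, 211.1]]
```

View pics/chk.png

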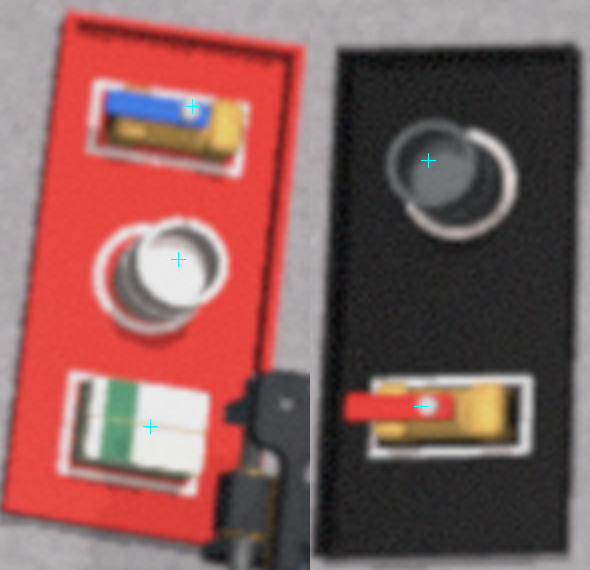

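Every piece is within about 3 mm of its mark, the spares haven't moved, and the arm is clear, so I'm handing in.

```bash
python3 -c "
from workcell import env
print(env.job_done())"
```

```text
the job is handed in; nothing more can be done
None
```

Both kits are made up and handed in: all five pieces stand on their outlines, within about 3 mm by the last top-camera check, and the three spares have not moved; the hand-in returned no verdict.

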